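# Set up the tilting work rest with its tall sleeve

### The job

Set the leatherworker's tilting rest to its steep slope: slide the tall red spacer sleeve fully down over the upright steel post, then fold the hinged plywood board over until it lies on top of the sleeve and leave it there. Leave the short blue sleeve and everything else on the bench where it is.

Things in the scene. Friction and masses are not known exactly. Their poses are not given: they have to be found in the camera images.
- rest: Tilting work rest, fixed to the bench: a brown wooden base plate 180 (x) x 280 (y) x 20 (z) mm with a steel post and a hinged plywood board. Origin: centre of the base's underside, on the bench; z up, x along the hinge line, y from the post towards the hinge. The board does not hit the post itself.
- post_foot (a point): Foot of the steel post, on its axis, at the base plate's top face (20 mm above the bench, 25 mm to -y of the base's centre). The post is 22 mm in diameter and rises 50 mm above this point; its top 8 mm taper to 12 mm. It stands 140 mm from the hinge line. Axes as the rest's.
- hinge (a point): Middle of the hinge line, 40 mm above the bench, 115 mm to +y of the base's centre. The hinge line runs along the rest's x. Axes as the rest's.
- board (a joint): Fold angle of the plywood board (rad): 0 = upright, positive = folded from the hinge towards the post, negative = leaning back. Range -0.4 to 1.28. The hinge is stiff: the board stays where it is left; 1 to 4 N at its free edge moves it. With the tall sleeve seated on the post the board meets the sleeve's top at 0.963 (35 degrees above level), with the short one at 1.2.
- board_edge (a point): Middle of the board's free edge, on its outer (cork-covered) face, the one away from the post, which faces up once folded. The board is 150 mm wide along the hinge, 200 mm long from hinge to free edge, 15 mm thick; its inner face passes through the hinge line. Axes turn with the board: z from the hinge to the free edge, y out of the outer face.
- tall_sleeve: Red plastic spacer sleeve, a tube 100 mm tall, 50 mm outer and 27 mm inner diameter, about 180 g, standing upright on the green cutting mat (3 mm thick). Origin: centre of its lower end; z along its axis.
- short_sleeve: Blue plastic spacer sleeve, 65 mm tall, otherwise like the red one, standing on the same mat; not to be used. Origin: centre of its lower end.
- hammer: Hammer, 240 mm long, lying flat; bystander. Origin near its middle, at the bench.
- jar: Amber glass jar, 68 mm in diameter, 90 mm tall; bystander. Origin: centre of its underside.
- mug: Blue mug, 80 mm in diameter, 90 mm tall; bystander. Origin: centre of its underside.
- awl: Awl with a fat handle, 170 mm long, lying down; bystander. Origin near its middle.
- tin: Yellow tin, 80 mm in diameter, 60 mm tall; bystander. Origin: centre of its underside.
Mind the look-alikes: they are no part of the job. Leave any black look-alike of the tall_sleeve alone.

How it is judged:
By the outcome, as a careful person would: the job done as asked, in the order asked, and still so for the second after the job is handed in, with the robot touching nothing.
It also fails if it takes over 58 s, if anything falls off the work surface, if the arm or the gripper's body presses on something with over 40 N, if the wrist force passes 120 N, or if a joint passes its speed limit or range.

### The arm

A 6-joint arm with a two-finger parallel gripper is mounted at the origin on the work surface. World frame = base frame: x ahead of the robot, y to its left, z up, the work surface at z = 0. Lengths are in mm, angles in rad, forces in N, time in s.
With the tool pointing down it reaches from about 400 to 925 mm from the base axis. Payload 12.5 kg.
Tool frame: the origin (TCP) lies midway between the tips of the shut fingers; the grasp point (between the pads) lies 19 mm behind it; z points along the fingers, y is the line along which they close (so a half turn about z gives the same grasp; the last joint's range is limited). The gripper opens to 95 mm and grips with 3 to 60 N. Pads are 20 mm wide; open, the fingers measure 119 mm over their backs; the gripper's body (75 mm by 180 mm) begins 59 mm behind the grasp point.
Start: joints at [-1.311, 0.491, 1.559, -0, 1.092, -0.106], TCP at [223.584, -583.66, 192.161] pointing down, gripper open.
Joint ranges: [-3.1, 3.1], [-0.84, 2.19], [0.05, 2.79], [-1.13, 4.28], [0.06, 2.93], [-2.69, 2.69]. Speed limits (rad/s): [2.22, 2.22, 2.79, 3.14, 3.14, 3.14].

### API

Orientations are given as [roll, pitch, yaw] about the fixed x, y, z axes, in that order (R = Rz(yaw) Ry(pitch) Rx(roll)).
In Python, from cell import env gives the robot as it stands.
- The arm moves only by the shell command python3 -m inch 'ROWS'. ROWS is JSON, a list of rows, each a list of 7 numbers: the turn, a rotation vector about the tool's x, y, z in rad, then the shift along the tool's x, y, z in cm, then the closure, from -1 (fully open) to 1 (shut). A call has 1 to 20 rows; each row shifts and turns the commanded pose from where the row before left it, along the tool's axes as they then stand; what a row does not reach is not made up. A row lasts 1/8 s, in which the tool goes at most 62.5 mm and 10.7 degrees, less where a joint would pass 70% of its speed; a pose out of reach is approached as far as the arm can. A call with a gripper value outside its range is refused whole. The fingers move at their own pace and stop on an object; the grip force is fixed at half the most. Time passes only in rows, so rows that do not move let the fingers close. It gives the time, the measured TCP pose, the force, the opening and the grip force at its end, in the units of the state.
- env.state(): the state, without advancing time (a new reading comes with each control period).
- env.read_camera(name): name is "side" or "top"; returns a dict with "img" (384x512x3 uint8, red, green, blue), "depth" (384x512 float32, mm along the optical axis (not along the pixel's ray), 0 where there is no reading), "fx", "fy", "cx", "cy" (pixels), "position" and "orientation" of the camera in the world. Camera axes: x right, y down, z forward; pixel columns grow to the right and rows downward; lengths in mm; the calibration is good to about 2 mm. A picture is of the moment at which its call begins.
- env.job_done(): hands the job in; it is judged then, once.
Trained networks look in a picture, given as the dict that the camera call returned (one of the last four; its "shot" number tells which), for a name from the list of things; names that differ only in an ending like _2 or _b are one class to them, and where a whole thing is asked for, a point or a joint stands for the part that bears it (a point fixed in the world has none). Each returns a list of dicts, best first, with "score" (0 to 1); they miss things now and then, are a little off and sometimes report something else, mostly with a low value. They report only what shows in the picture. A call takes as long as a camera call. They do not tell look-alikes from the thing itself.
- env.find_in(picture, target): "centre" ([x, y, z] in mm, in the coordinates of the camera as it stood for that picture, good to about 4 mm: the middle of the surface that is visible of it).
- env.trace(picture, target): "mask" (384x512 bool, what is visible of it).
The state is a dict: "t": time; "joints": joint angles; "qvel": joint speeds; "tau": joint torques, N m; "eef_pos": TCP position; "tcp_rot": TCP orientation; "ft_force": force on the tool from outside, world axes, zero at the start; "moment": the same for the moment, N m; "opening": opening from 0.0 (shut) to 1.0 (fully open); "grip_force": force on a finger pad.
Only numpy, scipy, OpenCV 4.12 (cv2) and the standard library are available. Lean on these libraries where they do the work, as an engineer would, in place of code of your own. Each camera call takes 0.05 s, during which the arm holds its last target. There are 200 camera calls.

## Working session

There is one attempt and no reset: what is moved stays moved. The work goes in short steps, Python scripts to look and compute and a shell command to move; the robot and the scene stay as the last step left them, time stands still between calls to the robot, and variables do not carry over. Pictures are saved under pics/ and viewed, at most 10 in all, crops included, and the job is handed in when it is done.

```bash
ls; mkdir -p pics
cat > h.py <<'E'
import numpy as np,cv2
from scipy.spatial.transform import Rotation as R
from cell import env
def Rc(o):
    return R.from_euler('xyz',o).as_matrix() if np.size(o)==3 else np.array(o)
def w(p,c): return Rc(p["orientation"])@np.array(c)+np.array(p["position"])
def cloud(p):
    d=p["depth"];v,u=np.mgrid[:384,:512]
    c=np.stack([(u-p["cx"])/p["fx"]*d,(v-p["cy"])/p["fy"]*d,d],-1)
    return c@Rc(p["orientation"]).T+np.array(p["position"])
E
python3 - <<'E'
from h import *
print(env.state())
for n in ("side","top"):
    p=env.read_camera(n); print(n,p["position"],p["orientation"],p["fx"],p["cx"])
    cv2.imwrite(f"pics/{n}0.png",p["img"][...,::-1])
    P=cloud(p)
    for t in ("rest","board","tall_sleeve","short_sleeve","hammer","jar","mug","awl","tin"):
        for f in env.find_in(p,t)[:3]:
            print(t,round(f["score"],2),w(p,f["centre"]).round(0))
E
```

```text
pics
{'t': 0.0, 'joints': array([-1.31056182e+00,  4.91593826e-01,  1.55947326e+00,  1.88732570e-06,
        1.09172565e+00, -1.05601035e-01]), 'qvel': array([ 0.00152362, -0.0006553 , -0.00141188, -0.00154562,  0.00259048,
       -0.0014046 ]), 'tau': array([-2.44726492e-03, -6.12641859e+01, -2.58182877e+01,  6.92085782e-02,
        4.81831993e-02, -1.10019812e-04]), 'eef_pos': array([ 223.52733389, -583.35180853,  191.53228665]), 'tcp_rot': array([-3.14039943e+00, -1.28159214e-04,  3.65834591e-01]), 'ft_force': array([ 0.48922927,  0.10523822, -0.29985522]), 'moment': array([-0.01056583, -0.02888077,  0.03938161]), 'grip_force': 0.0, 'opening': 1.0015651896389899}
side [ 248.71139861  834.39111919 1152.21381165] [-2.36834293  0.01512603 -2.7899509 ] 469.81383767752675 252.8404151237993
rest 0.76 [527. 244.  33.]
board 0.97 [524. 256. 164.]
tall_sleeve 0.88 [ 770. -312.   66.]
tall_sleeve 0.76 [ 615. -246.   75.]
short_sleeve 0.75 [ 446. -223.   51.]
hammer 0.7 [477. 382.  24.]
mug 0.63 [796. 149.  54.]
mug 0.49 [796. -95.  66.]
awl 0.74 [ 604. -460.   21.]
tin 0.68 [682. 415.  60.]
tin 0.17 [476. 384.  26.]
top [ 485.10732604  -30.1001365  1518.43835135] [-3.06652377 -0.00919905 -1.57316911] 485.74267615536877 249.4218827203719
rest 0.91 [544. 139.  22.]
rest 0.49 [532. 245. 192.]
rest 0.26 [ 606. -467.   21.]
board 0.89 [526. 239. 188.]
tall_sleeve 0.65 [ 771. -327.   92.]
tall_sleeve 0.52 [ 626. -260.  103.]
short_sleeve 0.59 [ 452. -237.   68.]
hammer 0.96 [436. 385.  25.]
hammer 0.41 [546. 140.  18.]
jar 0.68 [ 800. -115.   85.]
mug 0.92 [799. 146.  32.]
tin 0.98 [685. 390.  60.]
```

View pics/side0.png

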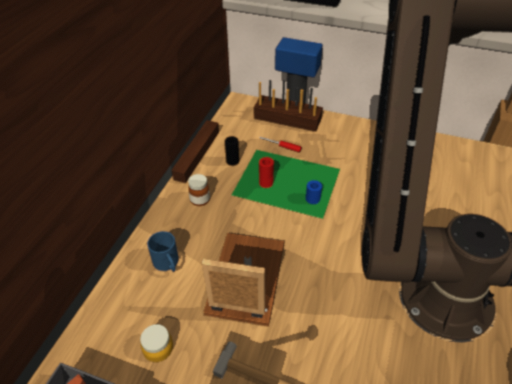

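View pics/top0.png

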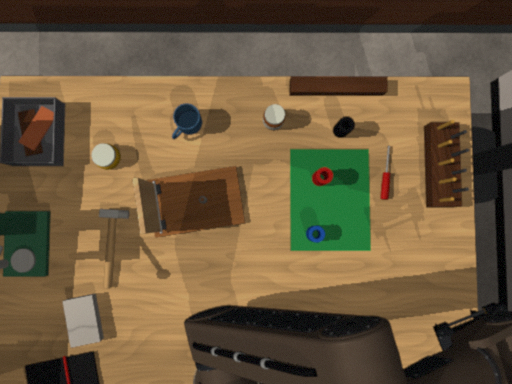

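The side view shows the red sleeve at (266,172), the blue one at (314,192), the black look-alike at (232,150) and the rest with its upright board at (240,280). The top view shows the red sleeve at (322,177), the post at (203,199) and the board at (150,205). Next I'll measure these precisely.

Run:
```python
from h import *
for n in ("side","top"):
    p=env.read_camera(n);P=cloud(p);img=p["img"].astype(int);ok=p["depth"]>0
    hsv=cv2.cvtColor(p["img"],cv2.COLOR_RGB2HSV)
    x,y,z=P[...,0],P[...,1],P[...,2]
    # red sleeve
    near=ok&(abs(x-620)<60)&(abs(y+255)<60)
    red=near&(img[...,0]>1.8*img[...,1])&(img[...,0]>60)
    print(n,"red z pct",np.percentile(z[red],[2,50,90,98]).round(0), "mat z",np.median(z[near&(hsv[...,0]>45)&(hsv[...,0]<85)]).round(1))
    top=red&(z>np.percentile(z[red],98)-8)
    (c,r)=cv2.minEnclosingCircle(P[top][:,:2].astype(np.float32)); print(" ring",np.array(c).round(1),round(r,1),top.sum(), "bbox",P[top].min(0).round(0),P[top].max(0).round(0))
    # base
    base=ok&(abs(x-540)<150)&(y>-20)&(y<320)&(z>14)&(z<27)
    lab=cv2.connectedComponents(base.astype(np.uint8))
    L=lab[1];k=np.bincount(L[L>0]).argmax();b=L==k
    rc=cv2.minAreaRect(P[b][:,:2].astype(np.float32)); print(" base",rc,"z",np.median(z[b]).round(1)); print(cv2.boxPoints(rc).round(0).tolist())
    # post
    post=ok&(abs(x-545)<60)&(abs(y-120)<60)&(z>30)&(z<90)
    print(" post n",post.sum(),P[post].mean(0).round(1) if post.any() else '',[np.percentile(P[post][:,i],[5,95]).round(0).tolist() for i in range(3)] if post.any() else '')
    # board
    for m in env.trace(p,"board")[:1]:
        q=P[m["mask"]&ok]; q=q[(q[:,2]>50)]
        for _ in range(4):
            c=q.mean(0);nn=np.linalg.svd(q-c,full_matrices=False)[2][2];d=abs((q-c)@nn);q=q[d<max(5,1.5*np.median(d))]
        print(" board n",nn.round(3),"c",c.round(0),"zmax",np.percentile(q[:,2],99).round(0),len(q))
```

```text
side red z pct [ 10.  75. 103. 106.] mat z 2.5
 ring [ 618.5 -259.1] 29.2 100 bbox [ 597. -287.   98.] [ 645. -232.  108.]
 base ((549.42138671875, 124.51738739013672), (181.09307861328125, 285.6886291503906), 8.83873176574707) z 19.9
[[438.0, 252.0], [482.0, -31.0], [661.0, -3.0], [617.0, 280.0]]
 post n 56 [550.5 106.4  57.7] [[543.0, 560.0], [99.0, 111.0], [43.0, 69.0]]
 board n [-0.158  0.987 -0.021] c [527. 256. 156.] zmax 242.0 2442
top red z pct [ 19.  99. 105. 107.] mat z 1.9
 ring [ 622.8 -263.1] 24.4 118 bbox [ 598. -286.   99.] [ 646. -239.  110.]
 base ((550.8367919921875, 122.15308380126953), (180.06190490722656, 277.7793884277344), 8.907770156860352) z 19.0
[[440.0, 245.0], [483.0, -29.0], [661.0, -1.0], [618.0, 273.0]]
 post n 35 [554.   95.9  61.7] [[545.0, 563.0], [88.0, 107.0], [41.0, 70.0]]
 board n [-0.156  0.987 -0.039] c [531. 240. 166.] zmax 243.0 866
```

```bash
python3 -m inch '[[0,0,-0.17,0,0,0,-1],[0,0,-0.17,0,0,0,-1],[0,0,-0.17,0,0,0,-1],[0,0,-0.17,0,0,0,-1],[0,0,-0.17,0,0,0,-1],[0,0,-0.17,0,0,0,-1],[0,0,-0.17,0,0,0,-1],[0,0,-0.17,0,0,0,-1],[0,0,0,2.55,4.43,0,-1],[0,0,0,2.55,4.43,0,-1],[0,0,0,2.55,4.43,0,-1],[0,0,0,2.55,4.43,0,-1],[0,0,0,2.55,4.43,0,-1],[0,0,0,2.55,4.43,0,-1],[0,0,0,2.55,4.43,0,-1],[0,0,0,2.55,4.43,0,-1],[0,0,0,2.55,4.43,0,-1],[0,0,0,2.55,4.43,0,-1],[0,0,0,0,0,0,-1]]'
cat >> h.py <<'E'
def to(x,y,z):
    "tool-frame shift (cm) to a world target"
    s=env.state(); T=Rc(s["tcp_rot"])
    print("eef",s["eef_pos"].round(1),"rot",s["tcp_rot"].round(4),"t",round(s["t"],2),"F",s["ft_force"].round(1),"j",s["joints"].round(2))
    print("shift cm",(T.T@(np.array([x,y,z])-s["eef_pos"])/10).round(2))
E
python3 -c "
from h import *
to(622,-262,66)"
```

```text
t: 3.58
eef_pos: [623.9, -260.8, 191.6]
tcp_rot: [3.141, -0.0, 1.729]
ft_force: [-0.1, 0.4, -0.1]
opening: 1.0
grip_force: 0.0
eef [ 623.9 -260.8  191.6] rot [ 3.1415e+00 -2.0000e-04  1.7295e+00] t 3.58 F [-0.1  0.4 -0.1] j [-0.49  0.57  1.42  0.    1.15 -0.65]
shift cm [-0.09 -0.21 12.56]
```

```bash
python3 -m inch '[[0,0,0,-0.1,-0.2,3.1,-1],[0,0,0,0,0,3.1,-1],[0,0,0,0,0,3.1,-1],[0,0,0,0,0,2.2,-1],[0,0,0,0,0,1.0,-1],[0,0,0,0,0,0,0.3],[0,0,0,0,0,0,0.6],[0,0,0,0,0,0,1],[0,0,0,0,0,0,1],[0,0,0,0,0,0,1],[0,0,0,0,0,0,1],[0,0,0,0,0,0,1]]'
```

```text
t: 5.08
eef_pos: [620.2, -264.7, 67.3]
tcp_rot: [3.141, 0.0, 1.726]
ft_force: [0.7, -0.1, 1.8]
opening: 0.513
grip_force: 30.0
```

```bash
python3 -m inch '[[0,0,0,0,0,-2,1],[0,0,0,0,0,-3,1],[0,0,0,0,0,-3,1],[0,0,0,0,0,-2.5,1],[0,0,0,3,0,0,1],[0,0,0,4,-0.1,0,1],[0,0,0,4,-0.1,0,1],[0,0,0,4,-0.1,0,1],[0,0,0,4,-0.1,0,1],[0,0,0,4,-0.1,0,1],[0,0,0,4,-0.1,0,1],[0,0,0,4,-0.1,0,1],[0,0,0,3,-0.1,0,1],[0,0,0,2.7,-0.1,0,1],[0,0,0,0,0,0,1],[0,0,0,0,0,0,1]]'
python3 - <<'E'
from h import *
to(554,98,170)
for n in ("side","top"):
    p=env.read_camera(n);P=cloud(p);img=p["img"].astype(int);ok=p["depth"]>0
    x,y,z=P[...,0],P[...,1],P[...,2]
    red=ok&(abs(x-554)<70)&(abs(y-98)<70)&(z>60)&(z<300)&(img[...,0]>1.8*img[...,1])&(img[...,0]>60)
    q=P[red];print(n,red.sum(),[np.percentile(q[:,i],[1,50,99]).round(0).tolist() for i in range(3)])
    v,u=np.where(red)
    for a in (0,): 
        c=cv2.resize(p["img"][max(0,int(v.mean())-75):,max(0,int(u.mean())-100):][:150,:200],None,fx=4,fy=4,interpolation=cv2.INTER_CUBIC)
        cv2.imwrite(f"pics/{n}1.png",c[...,::-1]); print(max(0,int(v.mean())-75),max(0,int(u.mean())-100))
E
```

```text
t: 7.08
eef_pos: [554.6, 96.1, 171.9]
tcp_rot: [-3.141, 0.0, 1.726]
ft_force: [-0.0, 0.1, -2.4]
opening: 0.509
grip_force: 30.0
eef [554.6  96.1 171.9] rot [-3.1413e+00  3.0000e-04  1.7260e+00] t 7.08 F [-0.   0.1 -2.4] j [ 0.05  0.42  1.74 -0.    0.98 -0.1 ]
shift cm [ 0.19 -0.03  0.19]
side 621 [[529.0, 551.0, 577.0], [77.0, 116.0, 126.0], [111.0, 183.0, 213.0]]
161 145Traceback (most recent call last):
  File "<stdin>", line 7, in <module>
    return _quantile_unchecked(
        a, q, axis, out, overwrite_input, method, keepdims, weights)
    return _ureduce(a,
                    func=_quantile_ureduce_func,
    ...<5 lines>...
                    overwrite_input=overwrite_input,
                    method=method)
    r = func(a, **kwargs)
    result = _quantile(arr,
                       quantiles=q,
    ...<2 lines>...
                       out=out,
                       weights=wgt)
    slices_having_nans = np.isnan(arr[-1, ...])
                                  ~~~^^^^^^^^^
IndexError: index -1 is out of bounds for axis 0 with size 0
```

View pics/side1.png

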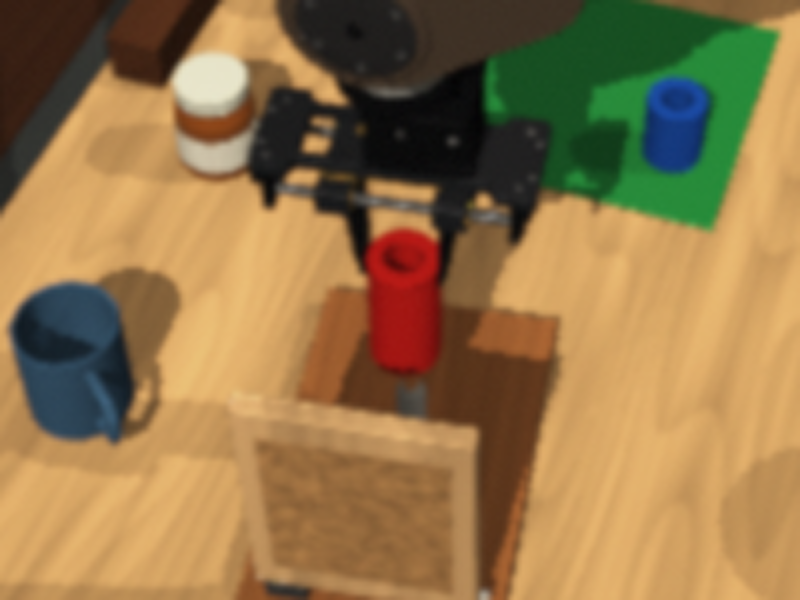

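The crop shows the sleeve held upright, its bottom centre at crop (404,360), with the post just below it at (411,400). I'll fit circles to both in the same view to get the offset.

```bash
cat >> h.py <<'E'
from scipy.optimize import least_squares
def circ(q,r,c0):
    f=least_squares(lambda c:np.hypot(q[:,0]-c[0],q[:,1]-c[1])-r,c0,loss="soft_l1",f_scale=1.5)
    return f.x.round(1),round(float(np.std(f.fun)),1)
E
python3 - <<'E'
from h import *
for k in range(3):
    p=env.read_camera("side");P=cloud(p);img=p["img"].astype(int);ok=p["depth"]>0
    x,y,z=P[...,0],P[...,1],P[...,2]
    red=ok&(abs(x-554)<70)&(abs(y-98)<70)&(z>60)&(z<300)&(img[...,0]>1.8*img[...,1])&(img[...,0]>60)
    er=cv2.erode(red.astype(np.uint8),np.ones((3,3)))>0
    for lo,hi in ((115,150),(150,185)):
        q=P[er&(z>lo)&(z<hi)]; q=q[q[:,1]>90]; print("sleeve",len(q),circ(q,25,[554,98]))
    post=ok&(abs(x-554)<25)&(abs(y-98)<25)&(z>32)&(z<70)&~red
    q=P[post]; print("post",len(q),circ(q,11,[554,98]),q.mean(0).round(1),"sleeve zmax/min",np.percentile(P[er][:,2],[0,1,99,100]).round(0))
    # tilt: pixel centreline of sleeve and of post
    v,u=np.where(red); 
    for r in range(v.min(),v.max()+1,5): print(r,(u[v==r].min()+u[v==r].max())/2,end="; ")
    v,u=np.where(post); print("post px",sorted({(int(r),float((u[v==r].min()+u[v==r].max())/2)) for r in v}))
print(p["fx"],np.median(p["depth"][red]))
to(554,98,170)
E
```

```text
sleeve 118 (array([556.6,  98.8]), 1.2)
sleeve 122 (array([556.1,  98.4]), 1.5)
post 53 (array([554.7,  99.5]), 1.6) [550.4 106.5  57.1] sleeve zmax/min [113. 118. 211. 212.]
218 245.5; 223 245.0; 228 245.0; 233 245.5; 238 245.5; 243 245.5; 248 245.5; 253 245.5; post px [(256, 249.0), (257, 247.0), (258, 247.0), (259, 247.0), (260, 247.0), (261, 247.0), (262, 247.0), (263, 247.0), (264, 247.0), (265, 248.0)]
sleeve 109 (array([556.3,  98.6]), 1.2)
sleeve 129 (array([556.1,  98.5]), 1.9)
post 55 (array([554.1,  99. ]), 2.2) [550.6 106.6  57.5] sleeve zmax/min [113. 117. 211. 214.]
218 245.5; 223 245.0; 228 245.0; 233 245.5; 238 245.5; 243 245.5; 248 245.5; 253 245.5; post px [(257, 247.0), (258, 247.0), (259, 247.0), (260, 247.0), (261, 247.0), (262, 247.0), (263, 247.0), (264, 247.0), (265, 248.0)]
sleeve 115 (array([556.2,  98.3]), 1.4)
sleeve 128 (array([555.6,  98.4]), 1.4)
post 54 (array([553.4,  98.9]), 2.0) [550.6 106.6  57.2] sleeve zmax/min [111. 116. 211. 212.]
218 245.0; 223 245.0; 228 245.0; 233 245.5; 238 245.5; 243 245.5; 248 245.5; 253 245.5; post px [(256, 249.0), (257, 247.0), (258, 247.0), (259, 247.0), (260, 247.0), (261, 247.0), (262, 247.0), (263, 247.0), (264, 247.0), (265, 248.0)]
469.81383767752675 1245.1064
eef [554.6  95.9 172. ] rot [-3.1415e+00  1.0000e-04  1.7248e+00] t 7.33 F [ 0.  -0.1 -2.2] j [ 0.05  0.42  1.74 -0.    0.98 -0.1 ]
shift cm [ 0.22 -0.03  0.2 ]
```

```bash
python3 -m inch '[[0,0,0,0.12,-0.22,0,1],[0,0,0,0,0,1.5,1],[0,0,0,0,0,1.5,1],[0,0,0,0,0,0,1]]'
python3 -m inch '[[0,0,0,0,0,0.6,1],[0,0,0,0,0,0.6,1],[0,0,0,0,0,0.6,1],[0,0,0,0,0,0,1]]'
```

```text
t: 7.82
eef_pos: [551.4, 97.4, 140.4]
tcp_rot: [-3.139, -0.0, 1.726]
ft_force: [-0.0, 0.2, -2.1]
opening: 0.508
grip_force: 30.0
t: 8.32
eef_pos: [552.0, 97.4, 123.7]
tcp_rot: [-3.141, 0.0, 1.726]
ft_force: [0.4, -0.4, -1.2]
opening: 0.505
grip_force: 30.0
```

Run:
```python
from h import *
to(554,98,84)
p=env.read_camera("side");P=cloud(p);img=p["img"].astype(int);ok=p["depth"]>0
x,y,z=P[...,0],P[...,1],P[...,2]
red=ok&(abs(x-554)<70)&(abs(y-98)<70)&(z>50)&(z<300)&(img[...,0]>1.8*img[...,1])&(img[...,0]>60)
er=cv2.erode(red.astype(np.uint8),np.ones((3,3)))>0
q=P[er&(z>70)&(z<140)]; q=q[q[:,1]>90]; print("sleeve",len(q),circ(q,25,[554,98]))
print(np.percentile(P[er][:,2],[0,1,99,100]).round(0))
v,u=np.where(red)
for r in range(v.min(),v.max()+1,4): print(r,(u[v==r].min()+u[v==r].max())/2,end="; ")
c=cv2.resize(p["img"][190:290,180:310],None,fx=5,fy=5,interpolation=cv2.INTER_CUBIC);cv2.imwrite("pics/side2.png",c[...,::-1])
```

```text
eef [552.   97.4 123.7] rot [-3.1409  0.      1.7258] t 8.32 F [ 0.4 -0.4 -1.2] j [ 0.06  0.48  1.79 -0.    0.87 -0.1 ]
shift cm [0.03 0.21 3.97]
sleeve 217 (array([553.3, 100.4]), 2.0)
[ 66.  71. 163. 164.]
231 247.0; 235 246.5; 239 246.0; 243 246.5; 247 246.5; 251 246.5; 255 246.5; 259 247.0; 263 247.0;
```

View pics/side2.png

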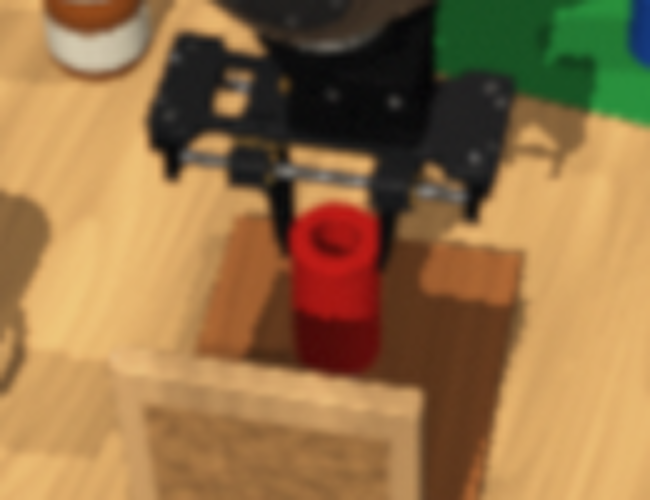

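The sleeve is upright and its mouth is around the post tip, with the bottom edge at crop (338,370). Forces are low, so I'll continue down.

```bash
python3 -m inch '[[0,0,0,0,0,0.4,1],[0,0,0,0,0,0.4,1],[0,0,0,0,0,0,1]]'
python3 -m inch '[[0,0,0,0,0,0.5,1],[0,0,0,0,0,0.5,1],[0,0,0,0,0,0,1]]'
```

```text
t: 8.75
eef_pos: [552.0, 97.4, 115.8]
tcp_rot: [-3.141, 0.0, 1.726]
ft_force: [-0.2, 0.2, -0.9]
opening: 0.511
grip_force: 30.0
t: 9.12
eef_pos: [551.9, 97.4, 105.6]
tcp_rot: [-3.141, 0.0, 1.726]
ft_force: [0.5, 0.3, -1.6]
opening: 0.512
grip_force: 30.0
```

```bash
python3 -m inch '[[0,0,0,0,0,0.6,1],[0,0,0,0,0,0.6,1],[0,0,0,0,0,0.6,1],[0,0,0,0,0,0,1]]'
python3 -m inch '[[0,0,0,0,0,0.2,1],[0,0,0,0,0,0.1,1],[0,0,0,0,0,0,1]]'
```

```text
t: 9.62
eef_pos: [551.9, 97.4, 87.5]
tcp_rot: [-3.141, -0.0, 1.726]
ft_force: [-0.3, -0.8, -1.9]
opening: 0.51
grip_force: 30.0
t: 10.0
eef_pos: [552.2, 97.4, 85.1]
tcp_rot: [3.141, 0.0, 1.726]
ft_force: [-0.4, 0.1, -1.7]
opening: 0.512
grip_force: 30.0
```

```bash
python3 -m inch '[[0,0,0,0,0,0.1,1],[0,0,0,0,0,0.1,1],[0,0,0,0,0,0,1]]'
python3 -m inch '[[0,0,0,0,0,0.05,1],[0,0,0,0,0,0,1]]'
```

```text
t: 10.38
eef_pos: [552.4, 97.4, 84.2]
tcp_rot: [3.141, 0.0, 1.726]
ft_force: [-2.2, -0.7, 11.2]
opening: 0.513
grip_force: 30.0
t: 10.62
eef_pos: [552.5, 97.4, 84.1]
tcp_rot: [3.14, 0.0, 1.726]
ft_force: [-2.6, -0.2, 14.9]
opening: 0.508
grip_force: 30.0
```

Seated: contact came at the expected height. Release, rise, and cross over the board to its outer side.

```bash
python3 -m inch '[[0,0,0,0,0,-0.1,0.2],[0,0,0,0,0,0,-0.5],[0,0,0,0,0,0,-0.5],[0,0,0,0,0,0,-0.5],[0,0,0,0,0,-1,-0.5],[0,0,0,0,0,-2.5,-0.5],[0,0,0,0,0,-4,-0.5],[0,0,0,0,0,-4,0],[0,0,0,0,0,-4,1],[0,0,0,0,0,-3,1],[0,0,0,0,0,0,1]]'
python3 - <<'E'
from h import *
to(523,297,270)
p=env.read_camera("side");P=cloud(p);img=p["img"].astype(int);ok=p["depth"]>0
x,y,z=P[...,0],P[...,1],P[...,2]
red=ok&(abs(x-554)<70)&(abs(y-98)<70)&(z>25)&(z<300)&(img[...,0]>1.8*img[...,1])&(img[...,0]>60)
er=cv2.erode(red.astype(np.uint8),np.ones((3,3)))>0
q=P[er&(z>50)&(z<110)]; q=q[q[:,1]>90]; print("sleeve",len(q),circ(q,25,[554,98]),np.percentile(P[er][:,2],[0,1,99,100]).round(0))
cv2.imwrite("pics/side3.png",p["img"][...,::-1])
E
```

```text
t: 12.0
eef_pos: [552.8, 97.5, 271.3]
tcp_rot: [3.137, 0.001, 1.726]
ft_force: [-0.4, 0.2, -0.5]
opening: 0.387
grip_force: 0.0
eef [552.8  97.5 271.3] rot [3.1370e+00 5.0000e-04 1.7258e+00] t 12.0 F [-0.4  0.2 -0.5] j [ 0.06  0.33  1.61 -0.    1.2  -0.1 ]
shift cm [20.17  0.14  0.12]
sleeve 141 (array([554. , 100.6]), 3.8) [ 54.  62. 123. 125.]
```

View pics/side3.png

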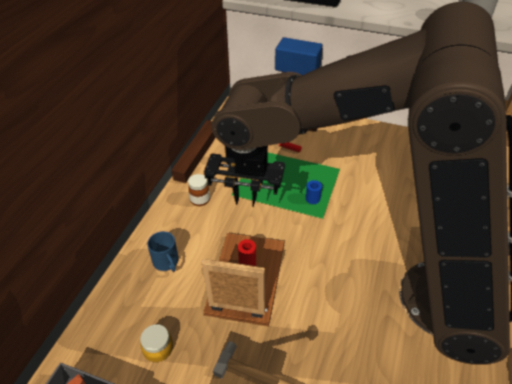

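The sleeve stands on the post at (247,250) with its top at about z=121, so it is fully seated. Now the arm moves behind the board.

```bash
python3 -m inch '[[0,0,0,3,0,0,1],[0,0,0,4,0,0,1],[0,0,0,4,0,0,1],[0,0,0,4,0,0,1],[0,0,0,3.2,0.1,0,1],[0,0,0,2,0,0,1],[0,0,0,0,0,2.5,1],[0,0,0,0,0,3.2,1],[0,0,0,0,0,0,1],[0,0,0,0,0,0,1]]'
python3 - <<'E'
from h import *
to(531,255,215)
H=np.array([532,237.]);ry=np.array([-.154,.988])
s=env.state();T=Rc(s["tcp_rot"]);e=s["eef_pos"]
print("tool centre rest-y from hinge",((e[:2]-H)@ry).round(1))
S=165
for th in np.linspace(0,.963,9):
    r=-S*np.sin(th)+15*np.cos(th)+10; zz=40+S*np.cos(th)+15*np.sin(th)
    print(round(th,2),"tool x cm",((r-(e[:2]-H)@ry)/10).round(2),"tool z cm",((e[2]-zz)/10).round(2))
E
```

```text
t: 13.3
eef_pos: [522.4, 297.1, 212.4]
tcp_rot: [3.141, -0.0, 1.725]
ft_force: [0.0, -0.0, 0.7]
opening: 0.006
grip_force: 0.0
eef [522.4 297.1 212.4] rot [ 3.141  -0.      1.7254] t 13.3 F [ 0.  -0.   0.7] j [ 0.41  0.44  1.6  -0.    1.11  0.25]
shift cm [-4.29  0.2  -0.26]
tool centre rest-y from hinge 60.8
0.0 tool x cm -3.58 tool z cm 0.74
0.12 tool x cm -5.57 tool z cm 0.68
0.24 tool x cm -7.56 tool z cm 0.86
0.36 tool x cm -9.51 tool z cm 1.28
0.48 tool x cm -11.39 tool z cm 1.92
0.6 tool x cm -13.19 tool z cm 2.79
0.72 tool x cm -14.86 tool z cm 3.87
0.84 tool x cm -16.4 tool z cm 5.14
0.96 tool x cm -17.77 tool z cm 6.59
```

```bash
python3 -m inch '[[0,0,0,-1.8,0,0.4,1],[0,0,0,-1.0,0,0.3,1],[0,0,0,-0.8,0,0,1],[0,0,0,-1,0,0,1],[0,0,0,-1,0,0,1],[0,0,0,-1,0,0.1,1],[0,0,0,-1,0,0.1,1],[0,0,0,-1,0,0.2,1],[0,0,0,-1,0,0.2,1],[0,0,0,0,0,0,1]]'
python3 -m inch '[[0,0,0,-0.9,0,0.3,1],[0,0,0,-0.9,0,0.3,1],[0,0,0,-0.9,0,0.45,1],[0,0,0,-0.9,0,0.45,1],[0,0,0,-0.85,0,0.55,1],[0,0,0,-0.85,0,0.55,1],[0,0,0,0,0,0,1]]'
python3 - <<'E'
from h import *
p=env.read_camera("side");cv2.imwrite("pics/side4.png",p["img"][...,::-1])
to(531,255,215)
E
```

```text
t: 14.55
eef_pos: [536.7, 201.4, 198.2]
tcp_rot: [-3.141, 0.001, 1.725]
ft_force: [-0.4, 0.1, 0.9]
opening: 0.005
grip_force: 0.0
t: 15.42
eef_pos: [544.8, 149.2, 172.0]
tcp_rot: [-3.14, 0.0, 1.725]
ft_force: [0.6, 0.1, 0.9]
opening: 0.006
grip_force: 0.0
eef [544.8 149.6 172.2] rot [-3.1407e+00  2.0000e-04  1.7253e+00] t 15.47 F [0.5 0.1 0.4] j [ 0.15  0.43  1.73 -0.    0.98 -0.  ]
shift cm [10.63  0.25 -4.28]
```

View pics/side4.png

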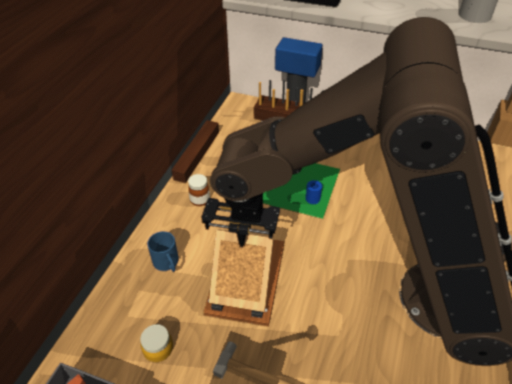

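The board is folding, with the fingertips on its cork face at (242,240). I'll continue until it meets the sleeve.

```bash
python3 -m inch '[[0,0,0,-0.75,0,0.6,1],[0,0,0,-0.75,0,0.65,1],[0,0,0,-0.6,0,0.6,1],[0,0,0,-0.3,0,0.3,1],[0,0,0,0,0,0,1]]'
python3 -m inch '[[0,0,0,-0.2,0,0.2,1],[0,0,0,-0.2,0,0.2,1],[0,0,0,0,0,0,1]]'
```

```text
t: 16.1
eef_pos: [548.6, 126.0, 150.8]
tcp_rot: [-3.141, 0.0, 1.725]
ft_force: [0.1, -0.8, -0.4]
opening: 0.006
grip_force: 0.0
t: 16.48
eef_pos: [549.3, 122.2, 147.0]
tcp_rot: [-3.141, 0.0, 1.726]
ft_force: [0.3, 0.8, 0.5]
opening: 0.008
grip_force: 0.1
```

```bash
python3 -m inch '[[0,0,0,0,0,0.15,1],[0,0,0,0,0,0.15,1],[0,0,0,0,0,0,1]]'
python3 -m inch '[[0,0,0,0,0,0.1,1],[0,0,0,0,0,0.1,1],[0,0,0,0,0,0,1]]'
```

```text
t: 16.85
eef_pos: [549.3, 122.3, 144.0]
tcp_rot: [-3.142, 0.0, 1.726]
ft_force: [0.7, -0.0, 2.0]
opening: 0.004
grip_force: 0.3
t: 17.23
eef_pos: [549.3, 122.3, 142.0]
tcp_rot: [-3.142, 0.0, 1.726]
ft_force: [0.1, 0.2, 1.3]
opening: 0.003
grip_force: 0.4
```

```bash
python3 -m inch '[[0,0,0,0,0,0.1,1],[0,0,0,0,0,0.1,1],[0,0,0,0,0,0,1]]'
python3 -m inch '[[0,0,0,0,0,0.1,1],[0,0,0,0,0,0,1]]'
python3 - <<'E'
from h import *
to(531,255,215)
for n in("side","top"):
    p=env.read_camera(n);P=cloud(p);ok=p["depth"]>0
    for m in env.trace(p,"board")[:1]:
        q=P[m["mask"]&ok]; q=q[q[:,2]>50]
        for _ in range(5):
            c=q.mean(0);nn=np.linalg.svd(q-c,full_matrices=False)[2][2];d=abs((q-c)@nn);q=q[d<max(4,1.5*np.median(d))]
        nn*=np.sign(nn[2]);print(n,"fold",np.arcsin(nn[2]).round(3),nn.round(3),c.round(0),len(q),"zmax",np.percentile(q[:,2],99).round(0))
E
```

```text
t: 17.6
eef_pos: [549.3, 122.3, 140.0]
tcp_rot: [-3.141, 0.0, 1.726]
ft_force: [0.7, -0.4, 1.3]
opening: 0.007
grip_force: 0.4
t: 17.85
eef_pos: [549.3, 122.3, 139.1]
tcp_rot: [3.142, 0.0, 1.726]
ft_force: [0.4, 0.2, 2.1]
opening: 0.0
grip_force: 0.4
eef [549.3 122.3 139.1] rot [3.1416e+00 1.0000e-04 1.7258e+00] t 17.85 F [0.4 0.2 2.1] j [ 0.1   0.46  1.77 -0.    0.9  -0.05]
shift cm [13.39  0.24 -7.6 ]<stdin>:8: RuntimeWarning: Mean of empty slice.
  ret = um.true_divide(
Traceback (most recent call last):
IndexError: index 2 is out of bounds for axis 0 with size 0
```

```bash
cat >> h.py <<'E'
def fold():
    H=np.array([532,237.])
    for n in("side","top"):
        p=env.read_camera(n);P=cloud(p);d=P[...,:2]-H
        rx=d@np.array([.988,.154]);ry=d@np.array([-.154,.988])
        k=(p["depth"]>0)&(abs(rx)<60)&(ry<0)&(ry>-150)&(P[...,2]>40)&(P[...,2]<200)
        a,b=ry[k],P[...,2][k]
        if len(a)<50: print(n,"few",len(a)); continue
        f=least_squares(lambda c:c[0]*a+c[1]-b,[-.7,55],loss="soft_l1",f_scale=2).x
        print(n,len(a),"fold",round(np.pi/2+np.arctan(f[0]),3),"z at hinge",f[1].round(1))
        cv2.imwrite(f"pics/{n}_{p['shot']}.png",p["img"][...,::-1])
    print(env.state()["t"])
E
python3 -c "
from h import *
fold()"; ls pics
```

```text
side 3036 fold 0.898 z at hinge 61.6
top few 0
18.05
side0.png
side1.png
side2.png
side3.png
side4.png
side_14.png
top0.png
```

```bash
python3 -m inch '[[0,0,0,0,0,0.15,1],[0,0,0,0,0,0.15,1],[0,0,0,0,0,0.15,1],[0,0,0,0,0,0.15,1],[0,0,0,0,0,0,1]]'
python3 -m inch '[[0,0,0,0,0,0.1,1],[0,0,0,0,0,0.1,1],[0,0,0,0,0,0,1]]'; python3 -c "
from h import *
fold()"
```

```text
t: 18.68
eef_pos: [549.3, 122.3, 132.9]
tcp_rot: [-3.141, 0.0, 1.726]
ft_force: [0.0, -0.5, 0.8]
opening: 0.005
grip_force: 0.2
t: 19.05
eef_pos: [549.3, 122.3, 131.0]
tcp_rot: [-3.142, 0.0, 1.726]
ft_force: [-0.5, 0.7, 1.3]
opening: 0.006
grip_force: 0.4
side 2967 fold 0.933 z at hinge 60.6
top few 0
19.15
```

```bash
python3 -m inch '[[0,0,0,0,0,0.1,1],[0,0,0,0,0,0.1,1],[0,0,0,0,0,0.1,1],[0,0,0,0,0,0,1]]'
python3 -m inch '[[0,0,0,0,0,0.1,1],[0,0,0,0,0,0.1,1],[0,0,0,0,0,0,1]]'; python3 -c "
from h import *
fold()"
```

```text
t: 19.65
eef_pos: [549.3, 122.3, 128.0]
tcp_rot: [-3.141, 0.0, 1.726]
ft_force: [-0.1, 0.0, 2.1]
opening: 0.005
grip_force: 0.3
t: 20.02
eef_pos: [549.3, 122.3, 126.0]
tcp_rot: [-3.141, 0.0, 1.726]
ft_force: [0.6, -0.0, 1.0]
opening: 0.003
grip_force: 0.3
side 2906 fold 0.956 z at hinge 60.2
top few 0
20.125
```

Run:
```python
import cv2,glob,os
f=max(glob.glob("pics/side_*.png"),key=os.path.getmtime);i=cv2.imread(f)
cv2.imwrite("pics/side5.png",cv2.resize(i[190:330,180:320],None,fx=4,fy=4,interpolation=cv2.INTER_CUBIC))
```

```text
(no output)
```

View pics/side5.png

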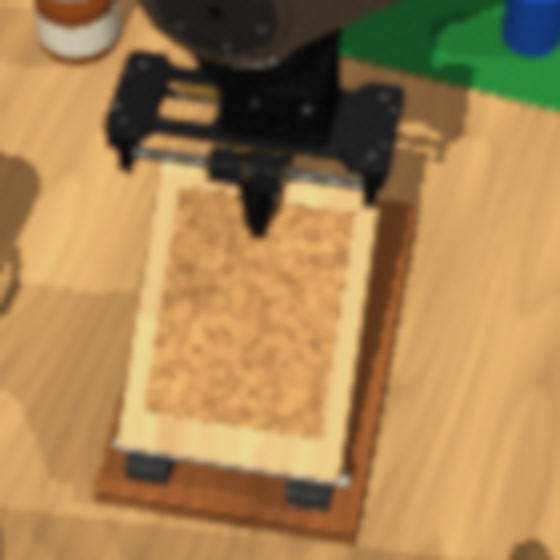

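The fingertip is on the cork at crop (260,230), but the TCP height doesn't agree with the fitted slope. I'll check the board's profile away from the fingers.

```bash
cat >> h.py <<'E'
def prof(n="side"):
    H=np.array([532,237.])
    p=env.read_camera(n);P=cloud(p);d=P[...,:2]-H
    rx=d@np.array([.988,.154]);ry=d@np.array([-.154,.988]);z=P[...,2]
    for lo,hi in((-65,-30),(-10,10),(30,65)):
        print(n,(lo,hi),end=" ")
        for y in range(-180,20,15):
            k=(p["depth"]>0)&(rx>lo)&(rx<hi)&(abs(ry-y)<7)&(z>5)&(z<230)
            print(f"{y}:{np.median(z[k]):.0f}({k.sum()})" if k.sum()>3 else f"{y}:-",end=" ")
        print()
E
python3 -c "
from h import *
prof();s=env.state();print(s['t'],s['eef_pos'],s['ft_force'])"
```

```text
side (-65, -30) -180:- -165:- -150:162(17) -135:154(83) -120:144(84) -105:134(85) -90:123(84) -75:113(87) -60:102(84) -45:92(85) -30:81(85) -15:70(91) 0:57(126) 15:29(105) 
side (-10, 10) -180:- -165:- -150:- -135:154(10) -120:144(16) -105:162(130) -90:123(48) -75:113(44) -60:102(46) -45:92(52) -30:82(47) -15:70(49) 0:54(89) 15:21(41) 
side (30, 65) -180:- -165:- -150:161(8) -135:155(74) -120:145(81) -105:134(80) -90:124(81) -75:114(81) -60:102(88) -45:92(81) -30:81(95) -15:71(82) 0:57(120) 15:31(103) 
20.175 [549.27386716 122.27704535 126.06050028] [1.04147489 1.0722006  0.51279989]
```

```bash
python3 -m inch '[[0,0,0,0,0,0.1,1],[0,0,0,0,0,0,1]]'
python3 -m inch '[[0,0,0,0,0,0.1,1],[0,0,0,0,0,0,1]]'; python3 -c "
from h import *
prof()"
```

```text
t: 20.42
eef_pos: [549.3, 122.3, 125.1]
tcp_rot: [-3.142, 0.0, 1.726]
ft_force: [0.5, -0.0, 0.7]
opening: 0.003
grip_force: 0.5
t: 20.68
eef_pos: [549.4, 122.3, 124.3]
tcp_rot: [3.141, 0.0, 1.726]
ft_force: [0.4, -0.2, 3.4]
opening: 0.003
grip_force: 1.4
side (-65, -30) -180:- -165:- -150:160(20) -135:152(85) -120:143(72) -105:132(90) -90:123(85) -75:112(84) -60:101(83) -45:91(81) -30:81(89) -15:70(94) 0:58(118) 15:27(103) 
side (-10, 10) -180:- -165:- -150:- -135:151(9) -120:142(15) -105:163(126) -90:122(49) -75:111(47) -60:101(46) -45:92(50) -30:81(47) -15:71(51) 0:54(88) 15:20(37) 
side (30, 65) -180:- -165:- -150:159(14) -135:154(64) -120:144(85) -105:134(78) -90:122(84) -75:113(80) -60:103(84) -45:92(83) -30:80(81) -15:71(87) 0:57(125) 15:30(105)
```

```bash
python3 -m inch '[[0,0,0,0,0,0.1,1],[0,0,0,0,0,0,1]]'
python3 -m inch '[[0,0,0,0,0,0.05,1],[0,0,0,0,0,0,1]]'
```

```text
t: 20.98
eef_pos: [549.5, 122.3, 123.6]
tcp_rot: [3.141, 0.0, 1.726]
ft_force: [-0.7, -1.0, 6.7]
opening: 0.004
grip_force: 3.0
t: 21.22
eef_pos: [549.6, 122.2, 123.3]
tcp_rot: [3.141, 0.0, 1.726]
ft_force: [-1.0, -1.1, 9.5]
opening: 0.007
grip_force: 3.9
```

Firm stop on the sleeve at about 9 N. Retreating up and away from the face.

```bash
python3 -m inch '[[0,0,0,0.1,0,-0.3,1],[0,0,0,0.3,0,-1,1],[0,0,0,0.5,0,-3,1],[0,0,0,0,0,-4,1],[0,0,0,0,0,-5,1],[0,0,0,0,-5,-3,1],[0,0,0,0,-6,0,1],[0,0,0,0,-6,0,1],[0,0,0,0,0,0,1]]'
python3 - <<'E'
from h import *
prof(); fold()
p=env.read_camera("side"); cv2.imwrite("pics/fin.png",p["img"][...,::-1])
p=env.read_camera("top")
for t in("short_sleeve","tall_sleeve","hammer","jar","mug","tin"):
    for f in env.find_in(p,t)[:2]: print(t,round(f["score"],2),w(p,f["centre"]).round(0))
E
```

```text
t: 22.35
eef_pos: [376.7, 104.8, 286.5]
tcp_rot: [3.141, 0.0, 1.726]
ft_force: [1.1, 0.5, -0.0]
opening: 0.007
grip_force: 0.0
side (-65, -30) -180:- -165:- -150:162(66) -135:153(79) -120:143(84) -105:133(85) -90:122(83) -75:111(85) -60:101(89) -45:91(81) -30:80(88) -15:70(89) 0:57(119) 15:28(105) 
side (-10, 10) -180:- -165:- -150:162(37) -135:153(45) -120:143(49) -105:133(47) -90:123(50) -75:113(46) -60:103(48) -45:91(49) -30:81(48) -15:70(51) 0:55(85) 15:20(44) 
side (30, 65) -180:- -165:- -150:163(66) -135:153(77) -120:144(84) -105:133(80) -90:123(81) -75:112(85) -60:102(84) -45:92(80) -30:81(85) -15:71(88) 0:58(123) 15:31(106) 
side 3056 fold 0.966 z at hinge 60.1
top 1963 fold 0.968 z at hinge 57.8
22.5
short_sleeve 0.76 [ 454. -240.   69.]
tall_sleeve 0.63 [ 771. -328.   90.]
jar 0.6 [ 801. -114.   89.]
mug 0.97 [800. 143.  30.]
tin 0.83 [684. 390.  59.]
```

View pics/fin.png

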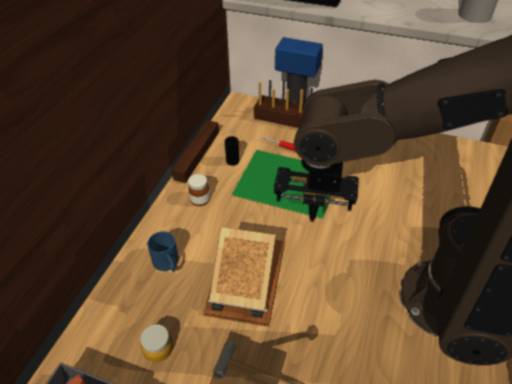

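The board lies folded at (245,270). Both cameras put the fold at 0.966–0.968, against 0.963 expected. The bystanders are where they were, and the robot is clear. Handing in.

```bash
python3 -c "
from cell import env
print(env.job_done())"
```

```text
the job is handed in; nothing more can be done
None
```

The red sleeve is seated fully on the post and the board lies on top of it at the steep slope (fold about 0.967 rad measured, 0.963 expected); I handed the job in at about 22.6 s of the 58 s allowed, but the hand-in returned no verdict.

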